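# Shut and lock the slide cabinet

### The job

Shut up the small bench-top slide cabinet for the night: with the fingertips, push both open drawers fully home, and only then push the upright tab of the lock bar on its top all the way to the left (seen from the front of the cabinet), so that the bar's tongues stand in front of the drawers. Only push: do not grip the tab or the drawer fronts, and do not knock or move the small bottles, the beaker and the timer on and round the cabinet.

Things in the scene. Friction and masses are not known exactly. Their poses are not given: they have to be found in the camera images.
- slide_cabinet: Low grey cabinet fixed on the worktop, 280 wide (y) x 140 deep (x) x 70 high. Origin on the worktop under the middle of the front face (x = 0); x points into the cabinet, away from the robot, y to its left seen from the front, z up. Narrow drawer at y = 36 to 128, centre post 8 to 36, wide drawer -112 to 8, right post -140 to -112.
- drawer_narrow (a joint): How far the narrow (left) drawer stands out, m: 0 fully home (front flush with the cabinet's face), 0.08 at most; starts 0.02 to 0.06. It slides along the cabinet's x, stays where it is left, and needs about 2 N plus 8 N per m/s. Stops dead at 0. No latch, no handle.
- drawer_wide (a joint): The same for the wide (right) drawer.
- lock_bar (a joint): How far the lock bar is slid to the left (cabinet's +y), m: starts 0 to 0.005 (tongues before the posts), 0.045 at the end stop (locked). Needs about 2 N, stays where left, no latch. Two steel keepers, 14 wide, up to z = 86, hold it down on the cabinet's top at y = -95 and 100.
- narrow_front (a point): Middle of the outer face of the narrow drawer's white front; moves with the drawer; axes as the cabinet's. The front is 89 wide, 50 high (z = 11 to 61 over the worktop, point at 36), 12 thick and flat, with a thin card holder standing out under 2 mm.
- wide_front (a point): The same for the wide drawer: its front is 117 wide, 50 high, 12 thick.
- tab (a point): Middle of the lock bar's upright black tab, 12 (x) x 20 (y) x 30 (z): point 95 over the worktop, top at 110; axes as the cabinet's. It stands on the steel bar along the cabinet's top front edge (x = 0 to 14, top at z = 81, 244 long). Two tongues 16 wide hang from the bar 11 mm out before the front face down to z = 47: one below the tab, one 148 to its right.
- dropper_a: Small clear bottle with a white ribbed cap, 33 across, 62 high, standing loose on the rear of the cabinet's top, to the right. Origin in the middle of its underside. To be left alone.
- dropper_b: Such a bottle, 34 across, 62 high, on the rear of the cabinet's top, left of the middle. Origin in the middle of its underside. To be left alone.
- bottle: White-capped round bottle, 60 across, 94 high, on the worktop just left of the cabinet's front. Origin in the middle of its underside. To be left alone.
- beaker: Small glass beaker, 46 across, 58 high, on the worktop just right of the cabinet's front. Origin in the middle of its underside. To be left alone.
- timer: Flat lab timer, 62 x 66 x 20, lying on the worktop in front of the cabinet, towards the right. Origin in the middle of its underside. To be left alone.

How it is judged (in metres and radians):
On the way, in this order (a step that is already met when the one before it is completed fails the run):
1. both drawers are fully home (value of joint each of drawer_narrow, drawer_wide below 0.004 m), for 0.2 s.
2. the lock bar is slid fully to the left (value of joint lock_bar above 0.041 m), for 0.2 s.
At the end, for the whole second after the job is handed in: Both drawers within 4 mm of fully home, the lock bar at least 41 mm to the left (of 45), the loose things upright (all of step 1 and value of joint lock_bar above 0.041 m and angle between each of dropper_a, dropper_b, bottle, beaker, timer's own z axis and vertical below 0.1 rad); the robot touches nothing.
It fails at once if the lock bar is slid over while a drawer still stands out (value of joint lock_bar above 0.015 m and value of joint any of drawer_narrow, drawer_wide above 0.006 m).
It fails at once if the tab or a drawer front is gripped (it stands between the finger pads) (distance between the grasp point and tab below 0.009 m or (x of the grasp point in the frame of narrow_front between 0.002 and 0.01 m and y of the grasp point in the frame of narrow_front between -0.044 and 0.044 m and z of the grasp point in the frame of narrow_front between -0.02 and 0.024 m) or (x of the grasp point in the frame of wide_front between 0.002 and 0.01 m and y of the grasp point in the frame of wide_front between -0.058 and 0.058 m and z of the grasp point in the frame of wide_front between -0.02 and 0.024 m)).
It fails at once if a bottle, the beaker or the timer is moved by more than 15 mm, lifted or knocked over (distance of any of dropper_a, dropper_b, bottle, beaker, timer from where it was at the start of the episode above 0.015 m or angle between any of dropper_a, dropper_b, bottle, beaker, timer's own z axis and vertical above 0.3 rad).
It also fails if it takes over 48 s, if anything falls off the work surface, if the arm or the gripper's body presses on something with over 40 N, if the wrist force passes 120 N, or if a joint passes its speed limit or range.

### The arm

A 6-joint arm with a two-finger parallel gripper is mounted at the origin on a cart in front of the work surface, level with it; the furniture and walls round the work are solid. World frame = base frame: x ahead of the robot, y to its left, z up, the work surface at z = 0. Lengths are in m, angles in degrees, forces in N, time in s.
With the tool pointing down it reaches from about 0.35 to 0.925 m from the base axis. Payload 6.4 kg.
Tool frame: the origin (TCP) lies between the finger pads; the fingertips stand 11 mm ahead of it and the grasp point (between the pads) lies 8 mm behind it; x points along the fingers, y is the direction in which the jaws open and shut, and the axes are right-handed (so a half turn about x gives the same grasp; the last joint's range is limited). The gripper opens to 85 mm and grips with 20 to 120 N. Pads are 22 mm wide; open, the fingers measure 114 mm over their backs; the gripper's body (76 mm by 85 mm) begins 54 mm behind the grasp point. The pads swing forward as they close: fully open they stand 13 mm farther back than shut.
Start: joints at [65.197, 14.043, 89.255, -0, 76.702, -9.975], TCP at [0.166, 0.628, 0.219] pointing down, gripper open.
Joint ranges: [-179.41, 179.41], [-58.25, 129.5], [7.25, 145.43], [-54.29, 234.29], [11.92, 165.04], [-157.13, 157.13]. Speed limits (degrees/s): [147.25, 147.25, 180, 180, 180, 180].

### API

Orientations are given as [roll, pitch, yaw] about the fixed x, y, z axes, in that order (R = Rz(yaw) Ry(pitch) Rx(roll)).
In Python, from bench import bot, cams gives the robot as it stands. The module is installed in compiled form; this text tells all that it offers.
- The arm moves only by the tool send_rows, never from a script. Its argument "plan" is a list of rows, each a list of 4 numbers: the shift along the tool's x, y, z in mm, then the turn about the tool's x in rad. A call has 1 to 20 rows; each row is the pose to reach, as a shift and turn from the pose commanded when the call began, along the tool's axes at that moment; what a row does not reach only later rows make up. A row lasts 1/12 s, in which the tool goes at most 41.7 mm and 7.16 degrees, less where a joint would pass 70% of its speed; a pose out of reach is approached as far as the arm can. A call with a gripper value outside its range is refused whole. "gripper" is the opening, from 0 (shut) to 1 (fully open), set as the call begins (left out, the last holds). The fingers move at their own pace and stop on an object; "grip_force" is the grip in N (left out, the last holds). Time passes only in rows, so rows that repeat a pose let the fingers close. It gives the time, the measured TCP pose, the force and the opening at its end, in the units of the state.
- bot.read_state(): the state, without advancing time (a new reading comes with each control period).
- cams.camera(name): name is "scene" or "side" or "wrist"; returns (picture, depth): 480x640x3 uint8, blue, green, red; 480x640 float32, m along the optical axis (not along the pixel's ray), 0 where there is no reading.
- cams.get_calibration(name): a dict with "fx", "fy", "cx", "cy" (pixels), "rvec" (rotation vector, rad) and "tvec" (3), from world to camera coordinates, as OpenCV has them; the wrist camera has in their place "T_tool_cam" (4x4, takes a point from camera to tool coordinates, whose origin is the TCP and whose axes are the tool frame's). Camera axes: x right, y down, z forward; pixel columns grow to the right and rows downward; lengths in m; the calibration is good to about 2 mm. A picture is of the moment at which its call begins: read the wrist's pose just before it. get_calibration takes no time and is no camera call.
- bot.close_job(): hands the job in, once; it reports no verdict.
The state is a dict: "t": time; "joint_pos": joint angles; "joint_velocities": joint speeds; "joint_torque": joint torques, N m; "ee_pos": TCP position; "eef_rot": TCP orientation; "force": force on the tool from outside, world axes, zero at the start; "ft_torque": the same for the moment, N m; "gripper_width": finger opening in m.
Only numpy, scipy, OpenCV 4.12 (cv2) and the standard library are available. Lean on these libraries where they do the work, as an engineer would, in place of code of your own. Each camera call takes 0.05 s, during which the arm holds its last target. There are 200 camera calls.

## Working session

There is one attempt and no reset: what is moved stays moved. The work goes in short steps, Python scripts to look and compute and a tool call to move; the robot and the scene stay as the last step left them, time stands still between calls to the robot, and variables do not carry over. Pictures are saved under pics/ and viewed, about 8 in all and at most 12, crops included, and the job is handed in when it is done.

Besides the shell and the picture viewer there is one more tool, called after "Request:" as name(argument=value, ...) on one line, values as JSON. send_rows: Moves the arm, as the interface text tells. Its arguments: {"type":"object","properties":{"plan":{"type":"array","items":{"type":"array","items":{"type":"number"}}},"gripper":{"type":"number"},"grip_force":{"type":"number"}},"required":["plan"]}

```bash
mkdir -p pics
python3 - <<'E'
from bench import bot,cams
import cv2,numpy as np
s=bot.read_state();print(s)
for n in("scene","side"):
    p,d=cams.camera(n);cv2.imwrite(f"pics/{n}0.png",p);np.savez(f"pics/{n}0.npz",p=p,d=d);print(n,cams.get_calibration(n))
print(cams.get_calibration("wrist"))
E
```

```text
{'t': 0.0, 'joint_pos': array([ 6.51962951e+01,  1.40816282e+01,  8.93260392e+01, -1.32677501e-03,
        7.66998095e+01, -9.97455266e+00]), 'joint_velocities': array([ 0.00550316,  0.03277403,  0.04663935,  0.02833723, -0.01760509,
        0.02285924]), 'joint_torque': array([ 2.17255929e-04, -4.29505241e+01, -3.26131582e+01, -1.23847981e-04,
        5.42419672e-03, -2.10480516e-05]), 'ee_pos': array([0.16610616, 0.62781921, 0.21809755]), 'eef_rot': array([ -99.28656094,   89.89251538, -114.11540676]), 'force': array([ 0.07332331, -0.77147209, -0.07195817]), 'ft_torque': array([-0.02259965, -0.01695101, -0.01581049]), 'gripper_width': 0.0857877487874887}
scene {'fx': 580.9608499639476, 'fy': 580.9608499639476, 'cx': 317.16090793231444, 'cy': 247.32394384787145, 'rvec': array([ 2.02496078, -0.86685543,  0.42660518]), 'tvec': array([-0.35127782,  0.30180499,  0.99847741])}
side {'fx': 548.1901744530867, 'fy': 548.1901744530867, 'cx': 315.260115270814, 'cy': 237.65821787054986, 'rvec': array([ 0.0697126 ,  2.68065786, -1.55919793]), 'tvec': array([0.53868227, 0.06671525, 1.4180151 ])}
{'fx': 331.06154676628034, 'fy': 331.06154676628034, 'cx': 322.00187864690565, 'cy': 238.1044311479396, 'T_tool_cam': array([[ 5.82920559e-04, -3.24309021e-01,  9.45951013e-01,
        -1.54407194e-01],
       [ 9.99999811e-01,  2.34700160e-06, -6.15422243e-04,
        -6.83334326e-04],
       [ 1.97366836e-04,  9.45951193e-01,  3.24308961e-01,
        -8.40418864e-02],
       [ 0.00000000e+00,  0.00000000e+00,  0.00000000e+00,
         1.00000000e+00]])}
```

View pics/scene0.png

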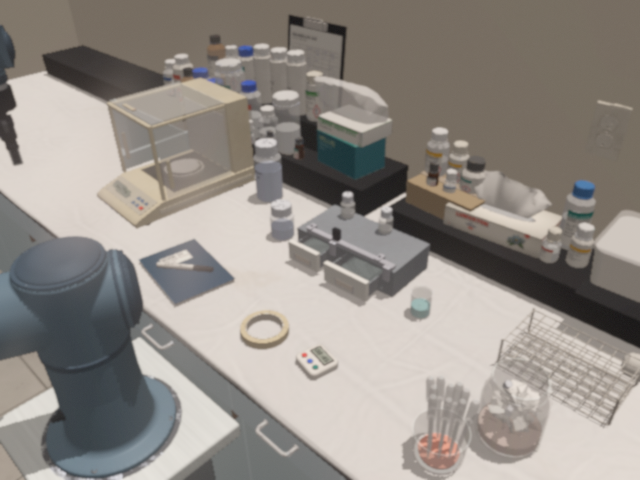

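View pics/side0.png

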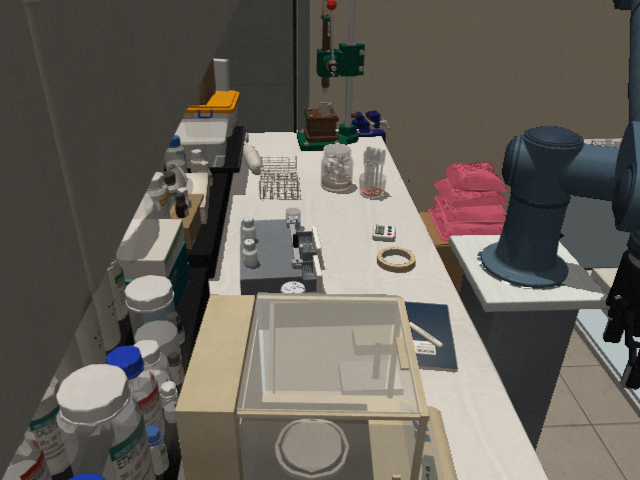

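The scene view shows the grey cabinet near (360,245), both drawers out, with their fronts at (307,253) and (353,277). The tab is at (336,234), the droppers at (347,205) and (386,220), the bottle at (283,220), the beaker at (421,302) and the timer at (317,360). The side view agrees.

```bash
cat > h.py <<'E'
import numpy as np,cv2
from scipy.spatial.transform import Rotation as R
from bench import bot,cams
def cloud(n,d):
    c=cams.get_calibration(n);v,u=np.mgrid[:480,:640]
    P=np.stack([(u-c["cx"])/c["fx"]*d,(v-c["cy"])/c["fy"]*d,d],-1)
    if n=="wrist":
        s=bot.read_state();T=c["T_tool_cam"];P=P@T[:3,:3].T+T[:3,3]
        return P@R.from_euler('xyz',s["eef_rot"],degrees=True).as_matrix().T+s["ee_pos"]
    Rm=cv2.Rodrigues(c["rvec"])[0];return (P-c["tvec"])@Rm
E
python3 - <<'E'
from h import *
print(R.from_euler('xyz',bot.read_state()["eef_rot"],degrees=True).as_matrix().round(3))
z=np.load("pics/scene0.npz");P=cloud("scene",z["d"]);ok=z["d"]>0
for n,(u,v) in dict(nf=(307,253),wf=(353,277),tab=(336,234),da=(386,220),db=(347,205),bot=(283,220),bk=(421,302),tm=(317,360),tape=(264,327)).items(): print(n,P[v,u].round(3))
roi=np.zeros((480,640),bool);roi[195:300,285:432]=1
m=roi&ok&(abs(P[...,2]-.070)<.006)
q=P[m][:,:2].astype(np.float32)
k=(m*255).astype(np.uint8);k=cv2.morphologyEx(k,cv2.MORPH_OPEN,np.ones((3,3)));nn,l,st,_=cv2.connectedComponentsWithStats(k);i=1+st[1:,4].argmax()
q=P[l==i][:,:2].astype(np.float32);r=cv2.minAreaRect(q);print(st[i],P[l==i][:,2].mean(),r,cv2.boxPoints(r).round(3).tolist())
mw=roi&ok&(z["p"].min(-1)>140)&(P[...,2]>.008)&(P[...,2]<.066)
for x in P[mw][::60]: print(x.round(3),end=' ')
E
```

```text
[[-0.001  0.256  0.967]
 [-0.002  0.967 -0.256]
 [-1.    -0.002 -0.   ]]
nf [0.535 0.063 0.051]
wf [ 0.53  -0.081  0.059]
tab [0.584 0.017 0.099]
da [ 0.692 -0.036  0.108]
db [0.686 0.076 0.106]
bot [0.581 0.191 0.064]
bk [ 0.571 -0.227  0.048]
tm [ 0.334 -0.165  0.018]
tape [ 0.339 -0.007 -0.001]
[ 311  205  118   70 2941] 0.06819882616330714 ((0.6481520533561707, 0.000321999192237854), (0.1538502275943756, 0.2825513780117035), 2.2574105262756348) [[0.5659999847412109, 0.1379999965429306], [0.5770000219345093, -0.14399999380111694], [0.7310000061988831, -0.1379999965429306], [0.718999981880188, 0.14499999582767487]]
[0.7   0.126 0.066] [0.61  0.191 0.051] [0.591 0.125 0.065] [ 0.718 -0.065  0.065] [0.62  0.002 0.066] [ 0.709 -0.114  0.066] [0.536 0.072 0.057] [0.544 0.039 0.06 ] [ 0.62  -0.108  0.066] [ 0.532 -0.021  0.057] [ 0.534 -0.052  0.061] [ 0.542 -0.073  0.057] [ 0.529 -0.087  0.057] [ 0.604 -0.195  0.053] [ 0.608 -0.217  0.055] [ 0.611 -0.209  0.041] [ 0.607 -0.208  0.034] [ 0.604 -0.2    0.024]
```

Run:
```python
from h import *
for n in("scene","side"):
    z=np.load(f"pics/{n}0.npz");P=cloud(n,z["d"]);ok=(z["d"]>0)&(P[...,2]>.1)&(P[...,2]<.6)
    for y in np.arange(.15,.8,.05):
        m=ok&(abs(P[...,1]-y)<.025)&(P[...,0]>.25)&(P[...,0]<.8)
        if m.sum()>20: print(n,y.round(2),np.percentile(P[m][:,0],1).round(3),np.percentile(P[m][:,2],99).round(3))
# displacement to (0.44,0.0,0.25), in tool axes
s=bot.read_state();Rm=R.from_euler('xyz',s["eef_rot"],degrees=True).as_matrix()
for t in ([.36,.25,.25],[.44,0,.25]): print((Rm.T@(np.array(t)-s["ee_pos"])*1000).round(0))
```

```text
scene 0.35 0.675 0.167
scene 0.4 0.671 0.246
scene 0.45 0.604 0.254
scene 0.5 0.439 0.27
scene 0.55 0.441 0.272
scene 0.6 0.444 0.275
scene 0.65 0.448 0.276
scene 0.7 0.452 0.271
scene 0.75 0.455 0.264
side 0.45 0.792 0.254
side 0.5 0.444 0.273
side 0.55 0.446 0.273
side 0.6 0.449 0.276
side 0.65 0.453 0.277
side 0.7 0.46 0.272
side 0.75 0.457 0.27
[ -31. -316.  284.]
[ -31. -537.  425.]
```

Request:
send_rows(plan=[[-31,-316,284,0],[-31,-316,284,0],[-31,-316,284,0],[-31,-316,284,0],[-31,-316,284,0],[-31,-316,284,0],[-31,-316,284,0],[-31,-316,284,0],[-31,-316,284,0],[-31,-316,284,0],[-31,-316,284,0],[-31,-537,425,-0.298],[-31,-537,425,-0.298],[-31,-537,425,-0.298],[-31,-537,425,-0.298],[-31,-537,425,-0.298],[-31,-537,425,-0.298],[-31,-537,425,-0.298],[-31,-537,425,-0.298],[-31,-537,425,-0.298]], gripper=0)

```text
t: 1.77
ee_pos: [0.4397, -0.0004, 0.2497]
eef_rot: [146.1, 89.9, 148.2]
force: [0.1, -0.1, 0.3]
gripper_width: 0.0
```

Run:
```python
from h import *
s=bot.read_state();p,d=cams.camera("wrist");cv2.imwrite("pics/w1.png",p);P=cloud("wrist",d)
np.savez("pics/w1.npz",p=p,d=d,P=P);print(s["t"],s["ee_pos"],s["eef_rot"],s["joint_velocities"].round(1),s["gripper_width"])
print(R.from_euler('xyz',s["eef_rot"],degrees=True).as_matrix().round(3))
```

```text
1.7667 [ 4.39704199e-01 -3.77260795e-04  2.49709167e-01] [146.13761366  89.91740263 148.21356176] [ 2.9 -1.1  0.8  0.3  0.3  0.1] 6.941570322027971e-06
[[-0.001 -0.036  0.999]
 [ 0.001  0.999  0.036]
 [-1.     0.001 -0.001]]
```

View pics/w1.png

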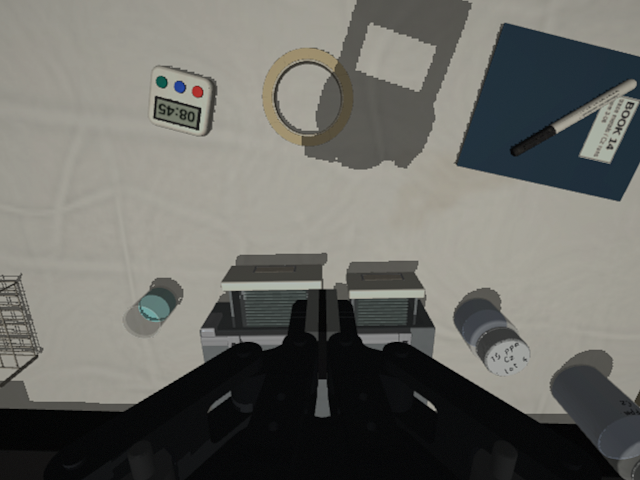

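The wrist view, seen from above with the cabinet's inside at the bottom of the frame, shows the wide front's top edge at rows 280–290 (u 222–323) and the narrow front's at 285–297 (u 348–424). The cabinet's front edge is near row 335. The fingers hide the tab.

Run:
```python
from h import *
z=np.load("pics/w1.npz");P=z["P"];p=z["p"]
for n,(u0,u1) in dict(wide=(218,330),narrow=(344,428)).items():
    S=np.zeros((480,640),bool);S[255:303,u0:u1]=1
    m=S&(abs(P[...,2]-.061)<.006)&(p.min(-1)>110);q=P[m]
    r=cv2.minAreaRect(q[:,:2].astype(np.float32));print(n,m.sum(),np.median(q[:,2]),cv2.boxPoints(r).round(3).tolist(),r[1:])
for u in(210,215,290,410,425,430):
    print(u,[(v,*P[v,u].round(3)) for v in range(322,352,4)])
# tab from scene: dark points over z .085
z=np.load("pics/scene0.npz");Q=cloud("scene",z["d"]);m=np.zeros((480,640),bool);m[220:245,325:350]=1
m&=(Q[...,2]>.09)&(z["p"].max(-1)<70);q=Q[m];print("tab",m.sum(),q.min(0).round(3),q.max(0).round(3),np.median(q,0).round(3))
```

```text
wide 862 0.060740103821581556 [[0.5239999890327454, 0.0020000000949949026], [0.5299999713897705, -0.11299999803304672], [0.5419999957084656, -0.1120000034570694], [0.5360000133514404, 0.003000000026077032]] ((0.011850663460791111, 0.1149858757853508), 3.2414708137512207)
narrow 644 0.06061992508824421 [[0.5289999842643738, 0.12300000339746475], [0.5350000262260437, 0.03500000014901161], [0.546999990940094, 0.035999998450279236], [0.5410000085830688, 0.12399999797344208]] ((0.01170029491186142, 0.08835502713918686), 3.7316031455993652)
210 [(322, np.float64(0.579), np.float64(-0.126), np.float64(0.068)), (326, np.float64(0.579), np.float64(-0.124), np.float64(0.076)), (330, np.float64(0.582), np.float64(-0.123), np.float64(0.08)), (334, np.float64(0.586), np.float64(-0.122), np.float64(0.081)), (338, np.float64(0.592), np.float64(-0.123), np.float64(0.08)), (342, np.float64(0.598), np.float64(-0.124), np.float64(0.081)), (346, np.float64(0.611), np.float64(-0.128), np.float64(0.07)), (350, np.float64(0.617), np.float64(-0.128), np.float64(0.07))]
215 [(322, np.float64(0.578), np.float
[... 1907 characters left out ...]
, np.float64(0.602), np.float64(0.13), np.float64(0.07)), (350, np.float64(0.608), np.float64(0.131), np.float64(0.069))]
430 [(322, np.float64(0.576), np.float64(0.136), np.float64(0.058)), (326, np.float64(0.576), np.float64(0.133), np.float64(0.067)), (330, np.float64(0.579), np.float64(0.132), np.float64(0.071)), (334, np.float64(0.585), np.float64(0.134), np.float64(0.07)), (338, np.float64(0.59), np.float64(0.134), np.float64(0.07)), (342, np.float64(0.595), np.float64(0.135), np.float64(0.071)), (346, np.float64(0.601), np.float64(0.136), np.float64(0.07)), (350, np.float64(0.607), np.float64(0.137), np.float64(0.07))]
tab 53 [0.58  0.009 0.09 ] [0.592 0.027 0.109] [0.585 0.017 0.101]
```

Request:
send_rows(plan=[[40,-59,20,-0.02],[80,-59,30,-0.02],[120,-59,40,-0.02],[160,-59,40,-0.02],[197,-59,40,-0.02],[197,-59,40,-0.02],[197,-59,40,-0.02]])

```text
t: 2.4
ee_pos: [0.478, -0.0538, 0.0484]
eef_rot: [155.2, 89.4, 158.7]
force: [-0.4, 1.1, 0.6]
gripper_width: -0.0001
```

Run:
```python
from h import *
s=bot.read_state();print(s["ee_pos"].round(4),s["force"].round(1),R.from_euler('xyz',s["eef_rot"],degrees=True).as_matrix().round(3))
p,d=cams.camera("scene");cv2.imwrite("pics/s1.png",cv2.resize(p[170:320,250:450],None,fx=3.5,fy=3.5,interpolation=2))
```

```text
[ 0.478  -0.0538  0.0484] [-0.4  1.1  0.6] [[-0.01  -0.061  0.998]
 [ 0.004  0.998  0.061]
 [-1.     0.004 -0.01 ]]
```

View pics/s1.png

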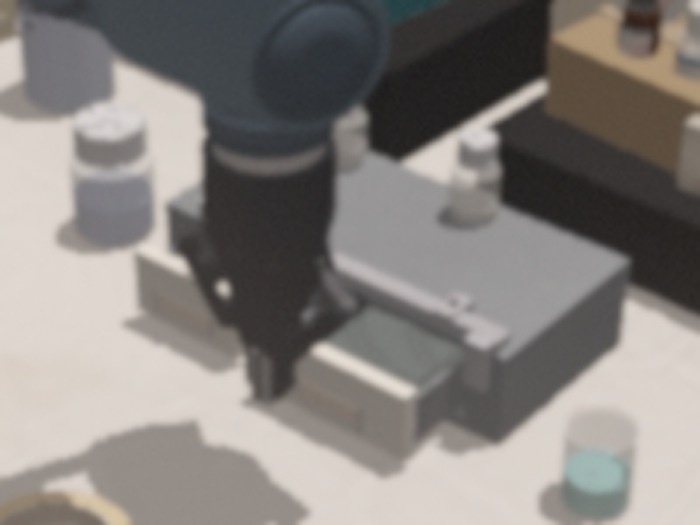

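The fingers are just in front of the wide drawer, with the tongues still before the posts. I'll push the wide drawer now.

Request:
send_rows(plan=[[0,0,15,0],[0,0,27,0],[0,0,37,0],[0,0,47,0],[0,0,57,0],[0,0,67,0],[0,0,75,0],[0,0,82,0],[0,0,86,0],[0,0,86,0],[0,0,86,0]])

```text
t: 3.37
ee_pos: [0.5678, -0.0518, 0.0531]
eef_rot: [166.8, 90.0, 170.2]
force: [0.4, -0.4, -0.5]
gripper_width: 0.0
```

Request:
send_rows(plan=[[0,0,2,0],[0,0,4,0],[0,0,5,0],[0,0,6,0],[0,0,6,0]])

```text
t: 3.78
ee_pos: [0.574, -0.0515, 0.0532]
eef_rot: [-21.5, 90.0, -18.2]
force: [-0.8, 0.2, 0.6]
gripper_width: -0.0002
```

Run:
```python
from h import *
s=bot.read_state();print(s["ee_pos"].round(4),s["force"].round(1))
p,d=cams.camera("scene");cv2.imwrite("pics/s2.png",cv2.resize(p[170:320,250:450],None,fx=3.5,fy=3.5,interpolation=2))
```

```text
[ 0.574  -0.0515  0.0532] [-0.8  0.2  0.6]
```

View pics/s2.png

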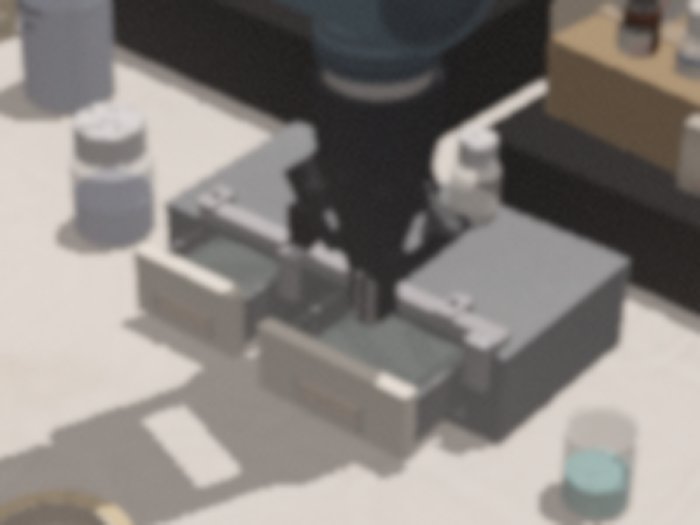

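The wide front has not moved (right corner still at (415,440) in the crop). The fingers, at (370,300), are now behind it, so the tips seem to have passed over. I'll check with depth.

Run:
```python
from h import *
p,d=cams.camera("scene");P=cloud("scene",d)
S=np.zeros((480,640),bool);S[250:305,322:372]=1
m=S&(p.min(-1)>130)&(P[...,2]>.05)&(P[...,2]<.066);q=P[m];print("front top",len(q),np.median(q,0),q.min(0),q.max(0))
S[:]=0;S[225:266,345:372]=1
m=S&(p.max(-1)<60)&(d>0);q=P[m];print("finger",len(q))
for v in range(230,275,3): print(v,[tuple(P[v,u].round(3)) for u in (352,355,358)],p[v,355])
s=bot.read_state();p,d=cams.camera("wrist");P=cloud("wrist",d)
for v in range(300,250,-5): print(v,P[v,320].round(3),P[v,275].round(3),P[v,310].round(3))
cv2.imwrite("pics/w2.png",p)
```

```text
front top 173 [ 0.53337765 -0.06959841  0.05906434] [ 0.52672413 -0.11606488  0.05385957] [ 0.61869696 -0.00079194  0.06458775]
finger 543
230 [(np.float64(0.563), np.float64(-0.047), np.float64(0.147)), (np.float64(0.556), np.float64(-0.062), np.float64(0.156)), (np.float64(0.557), np.float64(-0.069), np.float64(0.159))] [39 40 41]
233 [(np.float64(0.564), np.float64(-0.047), np.float64(0.139)), (np.float64(0.558), np.float64(-0.06), np.float64(0.147)), (np.float64(0.559), np.float64(-0.067), np.float64(0.15))] [43 42 45]
236 [(np.float64(0.566), np.float64(-0.045), np.float64(0.129)), (np.float64(0.56), np.float64(-0.059), np.float64(0.138)), (np.float64(0.556), np.float64(-0.07), np.float64(0.145))] [43 42 44]
239 [(np.float64(0.562), np.float64(-0.049), np.float64(0.126)), (np.float64(0.558), np.float64(-0.061), np.float64(0.133)), (np.float64(0.558), np.float64(-0.069), np.float64(0.136))] [41 41 43]
242 [(np.float64(0.561), np.float64(-0.05), np.float64(0.118)), (np.float64(0.564), np.float64(-0.056), np.float64(0.12)), (np.float64(0.559), np.float64(-0.068), np.float64(0.128))
[... 2001 characters left out ...]
0.588 -0.079  0.036] [ 0.563 -0.058  0.078]
295 [ 0.563 -0.054  0.074] [ 0.584 -0.079  0.037] [ 0.563 -0.058  0.074]
290 [ 0.562 -0.054  0.07 ] [ 0.58  -0.078  0.04 ] [ 0.562 -0.058  0.071]
285 [ 0.574 -0.053  0.042] [ 0.576 -0.078  0.042] [ 0.574 -0.059  0.043]
280 [ 0.573 -0.053  0.038] [ 0.575 -0.079  0.036] [ 0.574 -0.059  0.037]
275 [ 0.569 -0.053  0.039] [ 0.57  -0.079  0.04 ] [ 0.569 -0.059  0.04 ]
270 [ 0.565 -0.054  0.041] [ 0.567 -0.078  0.041] [ 0.566 -0.059  0.041]
265 [ 0.565 -0.054  0.036] [ 0.566 -0.079  0.036] [ 0.565 -0.059  0.036]
260 [ 0.56  -0.054  0.039] [ 0.562 -0.079  0.039] [ 0.56  -0.059  0.04 ]
255 [ 0.556 -0.054  0.041] [ 0.558 -0.079  0.041] [ 0.557 -0.06   0.041]
```

View pics/w2.png

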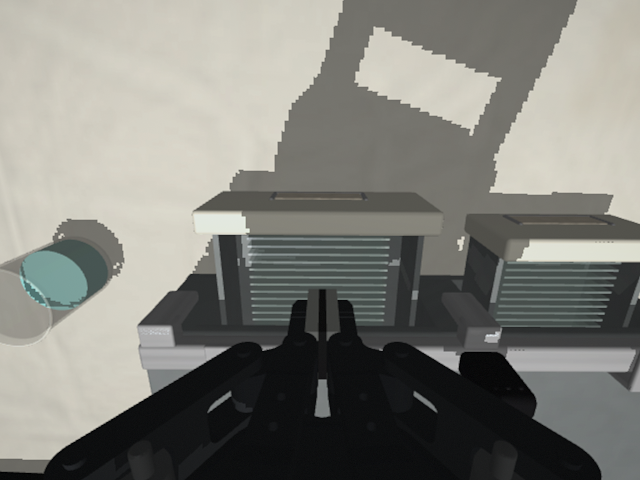

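Both views put the shut fingertips at z ≈ 0.068, about 15 mm above the TCP rather than 11 mm below it. They went over the front and nothing was touched. I'll lift clear, back out and measure the gripper's real profile.

Request:
send_rows(plan=[[-30,0,0,0],[-60,0,0,0],[-80,0,-10,0],[-80,0,-45,0],[-80,0,-80,0],[-80,0,-110,0],[-80,0,-125,0],[-80,0,-125,0],[-80,0,-125,0],[-80,0,-125,0]])

```text
t: 4.77
ee_pos: [0.4501, -0.0591, 0.1337]
eef_rot: [-22.2, 89.9, -18.8]
force: [-0.1, -0.1, -0.2]
gripper_width: 0.0
```

Run:
```python
from h import *
s=bot.read_state();print(s["ee_pos"].round(4),s["gripper_width"],s["joint_pos"].round(2))
Rm=R.from_euler('xyz',s["eef_rot"],degrees=True).as_matrix()
for n in("scene","side","wrist"):
    p,d=cams.camera(n);P=(cloud(n,d)-s["ee_pos"])@Rm;m=(d>0)&(p.max(-1)<110)&(abs(P[...,1])<.08)&(abs(P[...,2])<.08)
    print(n)
    for x in np.arange(-.12,.03,.006):
        k=m&(abs(P[...,0]-x)<.003)
        if k.sum()>3: print(round(x*1000),k.sum(),(np.percentile(P[k],3,axis=0)*1000).round()[1:],(np.percentile(P[k],97,axis=0)*1000).round()[1:])
```

```text
[ 0.4501 -0.0591  0.1337] 4.885034220557007e-05 [ -21.85   -7.46  121.22    0.     66.16 -115.24]
scene
-120 114 [-42. -20.] [32.  6.]
-114 114 [-44. -21.] [32.  4.]
-108 127 [-55. -20.] [49. -1.]
-102 166 [-62. -17.] [55.  9.]
-96 138 [-61. -18.] [56.  3.]
-90 108 [-56. -18.] [50.  3.]
-84 94 [-51. -19.] [48.  4.]
-78 105 [-46. -17.] [39. 12.]
-72 68 [-40. -15.] [36.  7.]
-66 91 [-37. -13.] [35.  8.]
-60 77 [-33. -14.] [29.  8.]
-54 40 [-24. -14.] [25. -6.]
-48 26 [-15. -14.] [ 7. -3.]
-42 32 [-15. -12.] [10.  4.]
-36 38 [-14. -11.] [13.  5.]
-30 37 [-15. -12.] [9. 4.]
-24 31 [-15. -12.] [5. 5.]
-18 25 [-13. -12.] [4. 8.]
-12 9 [ -7. -10.] [5. 4.]
side
-120 48 [-14.  -8.] [44. 20.]
-114 55 [-23. -15.] [51. 21.]
-108 55 [-51. -14.] [63. 20.]
-102 55 [  4. -12.] [65. 18.]
-96 44 [ -8. -14.] [62. 18.]
-90 30 [-10. -11.] [57. 19.]
-84 35 [-7. -9.] [51. 18.]
-78 28 [ 9. -8.] [50. 18.]
-72 9 [14. -8.] [43. 13.]
-66 35 [-20. -10.] [38. 15.]
-60 23 [-17.  -7.] [33. 15.]
-54 4 [-8.  6.] [19. 13.]
-48 16 [ 2. -5.] [18. 12.]
-42 19 [-3. -4.] [17. 12.]
-36 20 [-1. -6.] [16. 12.]
-30 23 [-0. -7.] [17. 12.]
-24 17 [ 3. -7.] [17. 12.]
-18 13 [ 5. -8.] [14. 11.]
-12 6 [ 2. -6.] [7. 8.]
wrist
-108 2526 [-18. -21.] [ 18. -19.]
-102 8006 [-59. -20.] [58. -8.]
-96 10394 [-56. -18.] [56. -4.]
-90 8073 [-53. -18.] [52.  6.]
-84 7214 [-48. -18.] [47.  8.]
-78 4266 [-44. -18.] [44.  8.]
-72 3702 [-39. -13.] [39.  8.]
-66 5205 [-35. -13.] [35.  8.]
-60 2350 [-31. -14.] [30.  7.]
-54 868 [-21. -14.] [21.  2.]
-48 728 [ -6. -12.] [6. 9.]
-42 518 [-13. -12.] [13. -7.]
-36 502 [-13. -12.] [13. -7.]
-30 462 [-13. -12.] [13. -7.]
-24 402 [-13. -12.] [12. -7.]
-18 240 [-11. -12.] [11. -7.]
```

Shut, the tips sit at tool x ≈ -13, ±12 thick, and the hand widens well above them. So the TCP has to go to about z = 0.029. Next I'll lower in front of the wide drawer and push.

Request:
send_rows(plan=[[40,-5,0,0],[75,-5,0,0],[95,-5,0,0],[105,-5,5,0],[105,-5,20,0],[105,-5,38,0],[105,-5,52,0],[105,-5,64,0],[105,-5,75,0],[105,-5,85,0],[105,-5,95,0],[105,-5,104,0],[105,-5,112,0],[105,-5,116,0],[105,-5,116,0]])

```text
t: 6.17
ee_pos: [0.5663, -0.0569, 0.0282]
eef_rot: [8.6, 89.9, 12.0]
force: [0.1, -0.6, 0.2]
gripper_width: 0.0
```

Request:
send_rows(plan=[[0,0,3,0],[0,0,5,0],[0,0,7,0],[0,0,8,0],[0,0,8,0]])

```text
t: 6.58
ee_pos: [0.5732, -0.0564, 0.0281]
eef_rot: [92.5, 90.0, 95.9]
force: [-1.6, 0.6, -1.4]
gripper_width: 0.0002
```

```bash
cat > look.py <<'E'
from h import *
import sys
s=bot.read_state();print(s["t"],s["ee_pos"].round(4),s["force"].round(1))
p,d=cams.camera("scene");cv2.imwrite(f"pics/{sys.argv[1]}.png",cv2.resize(p[170:320,250:450],None,fx=3.5,fy=3.5,interpolation=2))
P=cloud("scene",d);O=np.array([.584,0,0]);C=R.from_euler('z',3.2,degrees=True).as_matrix();Q=(P-O)@C
for n,a,b in(("wide",-.108,.002),("narrow",.04,.122)):
    m=(d>0)&(Q[...,1]>a)&(Q[...,1]<b)&(Q[...,2]>.02)&(Q[...,2]<.062)&(p.min(-1)>100)&(Q[...,0]>-.09)&(Q[...,0]<.03)
    print(n,m.sum(),np.percentile(Q[m][:,0]*1000,[3,10,25,50]).round(1))
m=(d>0)&(Q[...,2]>.092)&(Q[...,2]<.112)&(abs(Q[...,0]-.004)<.012)&(Q[...,1]>-.02)&(Q[...,1]<.1)&(p.max(-1)<70)
if m.sum(): print("tab y",m.sum(),np.percentile(Q[m][:,1],[3,50,97]).round(3))
E
python3 look.py s3
```

```text
6.5833 [ 0.5732 -0.0564  0.0281] [-1.6  0.6 -1.4]
wide 419 [-5.5 -4.5 -3.5 -2.4]
narrow 713 [-48.3 -47.1 -45.7 -43.1]
tab y 5 [0.019 0.024 0.026]
```

View pics/s3.png

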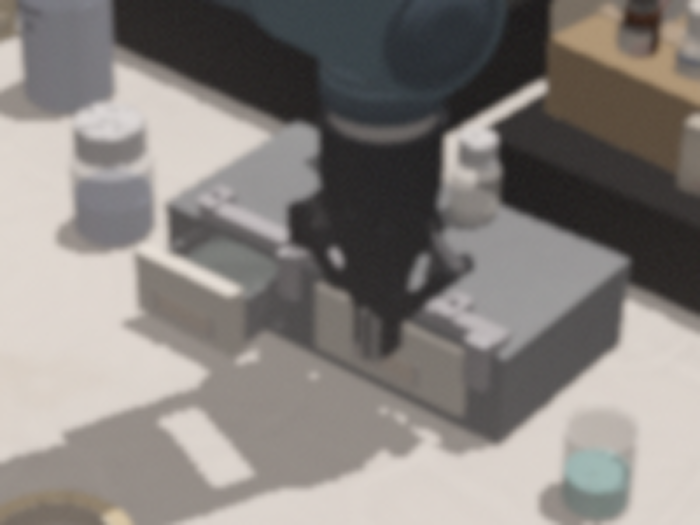

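The wide drawer is nearly flush, about 2–4 mm out, and nothing else moved. I'll push on to the stop, watching the force.

Request:
send_rows(plan=[[0,0,1,0],[0,0,2,0],[0,0,3,0],[0,0,3,0]])

```text
t: 6.97
ee_pos: [0.5743, -0.0563, 0.0278]
eef_rot: [172.7, 89.7, 176.1]
force: [-9.4, -0.4, 4.7]
gripper_width: 0.0001
```

Request:
send_rows(plan=[[0,0,1,0],[0,0,2,0],[0,0,2,0]])

```text
t: 7.22
ee_pos: [0.5742, -0.0561, 0.0273]
eef_rot: [172.8, 89.4, 176.2]
force: [-17.8, -3.0, 9.8]
gripper_width: 0.0002
```

The wide drawer is at its stop: the TCP holds at x = 0.574 while the force rises. I'll back off, go across to the narrow drawer and push that.

Request:
send_rows(plan=[[0,0,-20,0],[0,0,-55,0],[0,0,-87,0],[0,35,-87,0],[0,75,-87,0],[0,115,-87,0],[0,146,-87,0],[0,146,-87,0],[0,146,-70,0],[0,146,-55,0],[0,146,-44,0],[0,146,-34,0],[0,146,-25,0],[0,146,-17,0],[0,146,-12,0],[0,146,-9,0],[0,146,-9,0]])

```text
t: 8.63
ee_pos: [0.5614, 0.0889, 0.0283]
eef_rot: [-4.0, 89.9, -0.6]
force: [-0.7, 0.1, -0.6]
gripper_width: -0.0001
```

Request:
send_rows(plan=[[0,0,2,0],[0,0,4,0],[0,0,6,0],[0,0,6,0]])

```text
t: 8.97
ee_pos: [0.5616, 0.0896, 0.0264]
eef_rot: [176.6, 89.3, -179.9]
force: [-14.9, -0.9, 5.1]
gripper_width: -0.0001
```

```bash
python3 look.py s4
python3 - <<'E'
from h import *
p,d=cams.camera("wrist");P=cloud("wrist",d);cv2.imwrite("pics/w4.png",p)
for u in range(60,640,20):
    q=P[:,u];m=(abs(q[:,2]-.059)<.004);print(u,m.sum(),q[m][:,0].min().round(4) if m.any() else '',q[m][:,1].mean().round(3) if m.any() else '')
E
```

```text
8.9667 [0.5616 0.0896 0.0264] [-14.9  -0.9   5.1]
wide 618 [-4.3 -3.4 -2.3 -1.1]
narrow 240 [-10.   -8.6  -7.1  -5.8]
tab y 54 [0.011 0.019 0.076]
60 15 0.583 -0.026
80 14 0.5821 -0.017
100 14 0.5821 -0.008
120 15 0.5814 0.0
140 0  
160 12 0.5708 0.019
180 26 0.5703 0.028
200 11 0.5753 0.036
220 7 0.5746 0.045
240 0  
260 1 0.5734 0.062
280 0  
300 9 0.5548 0.079
320 10 0.5505 0.088
340 11 0.5536 0.096
360 0  
380 3 0.5707 0.116
400 0  
420 0  
440 0  
460 0  
480 0  
500 0  
520 10 0.5964 0.186
540 26 0.5811 0.19
560 20 0.5731 0.197
580 17 0.5693 0.205
600 17 0.5681 0.212
620 10 0.5692 0.222
```

View pics/w4.png

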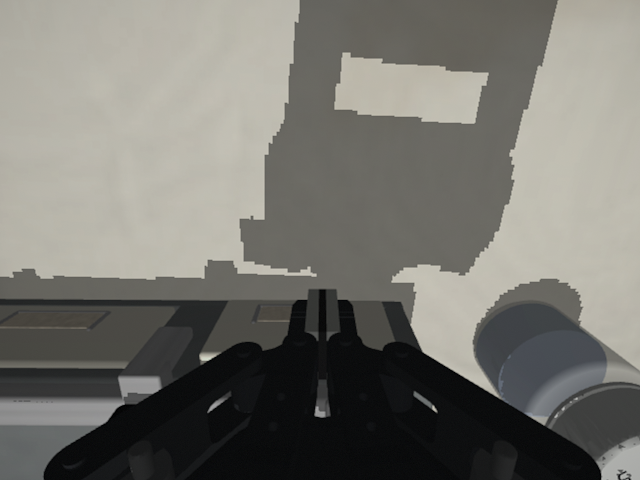

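Narrow front reads about 4 mm out, though the force rose. With the keeper at y = 100 inside the hand's width, the hand is probably touching it. I'll back off, raise 13 mm and push again.

Request:
send_rows(plan=[[0,0,-12,0],[0,0,-20,0],[-13,-3,-20,0],[-13,-3,-20,0],[-13,-3,-12,0],[-13,-3,-6,0],[-13,-3,-3,0],[-13,-3,0,0],[-13,-3,0,0]])

```text
t: 9.82
ee_pos: [0.5654, 0.0862, 0.0407]
eef_rot: [-178.7, 89.7, -175.3]
force: [-8.7, -1.7, 6.9]
gripper_width: 0.0002
```

Request:
send_rows(plan=[[0,0,2,0],[0,0,3,0],[0,0,3,0]])

```text
t: 10.07
ee_pos: [0.5659, 0.0864, 0.04]
eef_rot: [179.9, 89.3, -176.6]
force: [-14.3, -2.7, 10.4]
gripper_width: -0.0001
```

It went 4.5 mm further, to the same stop depth as the wide drawer (cabinet x = -13). Now I'll lift over to the right of the tab, look, then lower.

Request:
send_rows(plan=[[0,0,-15,0],[-15,0,-35,0],[-50,0,-35,0],[-90,0,-35,0],[-95,-35,-30,0],[-95,-70,-15,0],[-95,-99,5,0],[-95,-99,15,0],[-95,-99,15,0],[-95,-99,15,0]])

```text
t: 10.9
ee_pos: [0.5907, -0.0115, 0.1356]
eef_rot: [153.4, 89.9, 156.8]
force: [-0.5, 0.3, 1.0]
gripper_width: -0.0002
```

```bash
python3 look.py s5
python3 - <<'E'
from h import *
s=bot.read_state();p,d=cams.camera("wrist");P=cloud("wrist",d);cv2.imwrite("pics/w5.png",p)
O=np.array([.584,0,0]);C=R.from_euler('z',3.2,degrees=True).as_matrix();Q=(P-O)@C
print("tcp cab",(s["ee_pos"]-O)@C)
m=(d>0)&(abs(Q[...,2]-.11)<.004)&(p.max(-1)<60)&(Q[...,1]>.0)&(Q[...,1]<.05)&(abs(Q[...,0])<.03)
print("tab",m.sum(),Q[m].min(0).round(4) if m.any() else '',Q[m].max(0).round(4) if m.any() else '')
for a,b in((-.1,0),(.05,.12)):
    m=(d>0)&(Q[...,1]>a)&(Q[...,1]<b)&(Q[...,2]>.03)&(Q[...,2]<.058)&(abs(Q[...,0])<.02)&(p.min(-1)>100)
    print(m.sum(),np.percentile(Q[m][:,0]*1000,[10,50,90]).round(1) if m.any() else '')
E
```

```text
10.9 [ 0.5907 -0.0115  0.1356] [-0.5  0.3  1. ]
wide 620 [-4.7 -3.5 -2.3 -1.2]
narrow 399 [-5.  -4.  -2.9 -1.6]
tab y 52 [0.01  0.017 0.027]
tcp cab [ 0.00547658 -0.01120265  0.13552303]
tab 549 [-0.001   0.0119  0.106 ] [0.0104 0.0307 0.1113]
0 
0
```

View pics/w5.png

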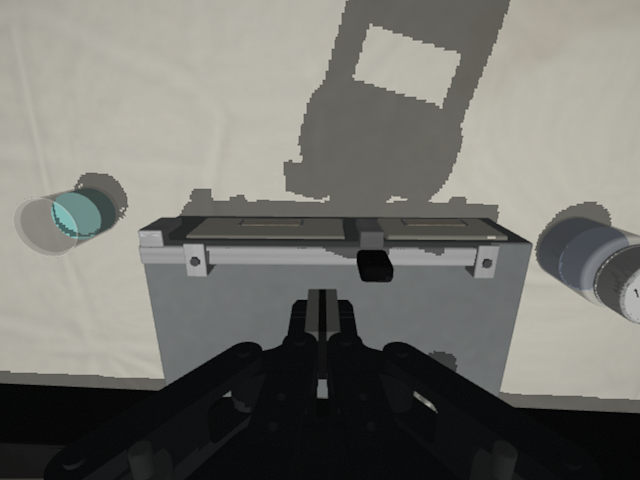

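The wrist view shows both fronts flush (rows 220–240). The tab is at (375,265), cabinet y 12–31 and x -1 to 10, and the fingers are to its right. I'll lower and push left.

Request:
send_rows(plan=[[30,0,0,0],[50,0,0,0],[60,0,0,0],[60,0,0,0],[60,0,0,0],[60,7,0,0],[60,13,0,0],[60,19,0,0],[60,25,0,0],[60,31,0,0],[60,37,0,0],[60,42,0,0],[60,45,0,0],[60,45,0,0]])

```text
t: 12.17
ee_pos: [0.5875, 0.0345, 0.0759]
eef_rot: [138.6, 89.9, 142.0]
force: [0.1, -0.9, -0.4]
gripper_width: -0.0
```

Request:
send_rows(plan=[[0,2,0,0],[0,4,0,0],[0,6,0,0],[0,6,0,0]])

```text
t: 12.5
ee_pos: [0.5871, 0.0398, 0.0758]
eef_rot: [163.3, 89.9, 166.7]
force: [0.1, -1.4, -0.1]
gripper_width: -0.0002
```

Request:
send_rows(plan=[[0,1.5,0,0],[0,3,0,0],[0,4,0,0],[0,4,0,0]])

```text
t: 12.83
ee_pos: [0.5869, 0.0425, 0.0758]
eef_rot: [-115.9, 89.9, -112.4]
force: [-0.9, -6.0, -0.7]
gripper_width: 0.0001
```

Request:
send_rows(plan=[[0,1.5,0,0],[0,3,0,0],[0,3,0,0]])

```text
t: 13.08
ee_pos: [0.587, 0.0426, 0.0759]
eef_rot: [-99.7, 89.6, -96.2]
force: [-1.6, -18.1, -1.5]
gripper_width: -0.0005
```

The bar is at its end stop: the force rises and the position holds. I'll back off, lift, retreat and check.

Request:
send_rows(plan=[[0,-12,0,0],[0,-22,0,0],[-30,-22,0,0],[-65,-22,0,0],[-100,-22,-5,0],[-120,-22,-40,0],[-120,-22,-80,0],[-120,-22,-120,0],[-120,-22,-150,0],[-120,-22,-150,0],[-120,-22,-150,0]])

```text
t: 14.0
ee_pos: [0.4378, 0.0159, 0.1963]
eef_rot: [16.9, 89.9, 20.3]
force: [0.6, 0.2, -0.5]
gripper_width: 0.0003
```

```bash
python3 look.py s6
python3 - <<'E'
from h import *
s=bot.read_state();p,d=cams.camera("wrist");P=cloud("wrist",d);cv2.imwrite("pics/w6.png",p);print(s["ee_pos"])
O=np.array([.584,0,0]);C=R.from_euler('z',3.2,degrees=True).as_matrix();Q=(P-O)@C
m=(d>0)&(abs(Q[...,2]-.11)<.004)&(p.max(-1)<60)&(Q[...,1]>.0)&(Q[...,1]<.1)&(abs(Q[...,0])<.03)
print("tab",m.sum(),Q[m].min(0).round(4) if m.any() else '',Q[m].max(0).round(4) if m.any() else '')
E
```

```text
14.0 [0.4378 0.0159 0.1963] [ 0.6  0.2 -0.5]
wide 582 [-7.9 -4.2 -2.6 -1.4]
narrow 374 [-10.5  -5.1  -3.3  -1.8]
tab y 49 [0.055 0.062 0.071]
[0.43898316 0.0156676  0.19672729]
tab 0
```

View pics/s6.png

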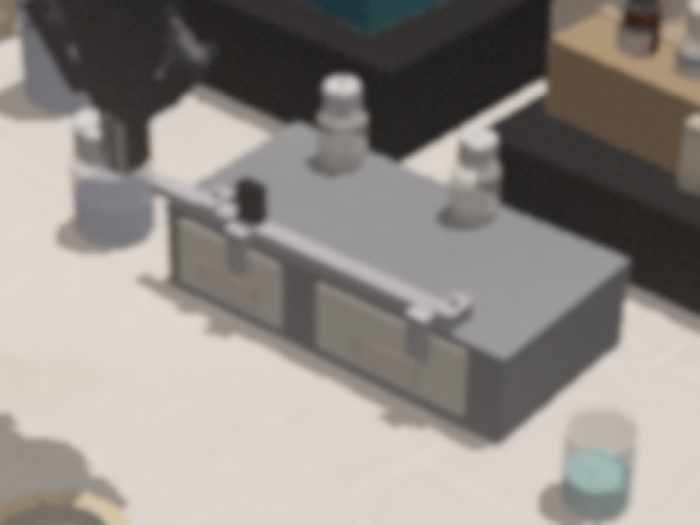

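Both drawers are flush, the tongues stand at (237,245) and (418,330) in front of them, and the tab has moved about 45 mm. The bottles and beaker are where they were. I'm handing the job in.

```bash
python3 -c "
from bench import bot
print(bot.close_job())"
```

```text
the job is handed in; nothing more can be done
None
```

The cabinet is shut and locked: I pushed the wide drawer home, then the narrow one, then slid the lock bar to its left end stop. I only pushed with the shut fingertips, and handed the job in just after t = 14.0 s (limit 48 s). The hand-in reported no verdict.

**Last checks:**
- **Drawers:** both fronts read the same depth in the camera data. Each stopped dead at the same point while the force rose to about 14–18 N.
- **Lock bar:** the tab moved from y ≈ 17 to 62 mm in the scene camera, about the full 45 mm. Both tongues stand in front of the drawers. My wrist-camera check of the tab found no points, so this rests on the scene camera and the felt end stop.
- **Loose things:** the droppers, bottle and beaker look upright and where they were. I did not re-measure them or look at the timer again at the end; the arm stayed clear of it.
- **Arm:** it is backed off and touching nothing.

**What went wrong on the way:**
- **First push:** it passed over the wide front without touching it, because the shut fingertips sit about 24 mm higher than the description gives. The stated grasp point then came within about 1 mm of the "gripped" zone, measured in z. By my numbers it stayed outside.
- **Narrow drawer:** it first stopped about 4 mm short, probably because the hand met a keeper (up to 15 N). A second push 13 mm higher brought it home.

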